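Scrape the prep board down into its scrap tray

TASK

Clear the chopping board: pull the scrap tray right out, take the bench scraper from its dock, set its edge down across the board at the dock end and draw it slowly along the whole board, pressed lightly but steadily on the wood all the way, so that the four vegetable ends drop into the tray. Then put the scraper back in its dock and push the tray fully home with all the scraps in it. Move the scraps only with the scraper, never with the fingers, and leave the other things on the worktop alone.

Things in the scene. Friction and masses are not known exactly. Their poses are not given: they have to be found in the camera images.
- prep_board: prep-board unit fixed on the worktop: bamboo frame 208 mm wide (its x), 313 mm long (its y, -133 to +180), carrying a chopping board, a pull-out scrap tray beneath it and a scraper dock at the +y end. Origin on the worktop under the middle of the board, z up. Both ends of the board are open: over its -y end scraps drop into the pulled-out tray.
- board_face (a point): middle of the board's face, nominally 74 mm above the worktop; axes as prep_board. Board: x +-102, y +-135 mm, lips 11 mm high along both long sides (inner faces x = +-85). It lies on unequally worn pads, so its face slopes along y, either way, up to 20 mm per metre (ends up to 2.7 mm high or low); the slope is not in these readings and stays the same under pressure.
- dock (a point): middle of the dock slot's floor, 32 mm above the worktop, 157 mm from the board's middle along +y; axes as prep_board. The slot stands upright: 168 mm long (x), 6.5 mm wide (y), open at the top; its mouth is 48 mm above this point.
- scrap_tray (a joint): travel of the scrap tray in m: 0 = home under the board, 0.14 = pulled right out along the unit's -y. Slides with light friction and stays where it is left.
- tray_handle (a point): middle of the tray's dark bow handle: a bar 110 mm long along the unit's x, 12 mm thick (y), 14 mm high; this point is its centre, 42 mm above the worktop, 38 mm clear of the tray front (brackets 49 mm either side of the middle). Moves with the tray.
- tray_floor (a point): centre of the tray's inner floor, axes as prep_board; inside 170 mm (x) by 242 mm (y), walls 34 mm above the floor. Moves with the tray.
- scraper: bench scraper: straight steel blade 150 mm wide (x), 3 mm thick (y), with a dark wooden handle on top, 124 mm long (x), 22 mm thick (y), from 86 to 120 mm above the blade's edge. Origin in the middle of the blade's lower edge, z up towards the handle. Starts standing in the dock, where it may lean a few degrees. 0.26 kg.
- carrot_end: carrot end: orange stub, 36 mm across, 25 mm high, small green crown on top; origin under its middle, loose on the board, standing on its flat cut face
- courgette_end: courgette end: dark green stub, 38 mm across, 26 mm high, pale stalk on top; origin under its middle, loose on the board, standing on its flat cut face
- lemon_end: lemon end: yellow dome, 42 mm across, 22 mm high; origin under its middle, loose on the board, standing on its flat cut face
- aubergine_end: aubergine end: dark purple stub, 40 mm across, 23 mm high, green stalk on top; origin under its middle, loose on the board, standing on its flat cut face
- mug: striped mug with a handle, 86 mm across, 101 mm high; origin under its middle; bystander
- pepper_mill: dark wooden pepper mill, 58 mm across, 150 mm high; origin under its middle; bystander
- salt_shaker: glass salt shaker with a steel top, 44 mm across, 90 mm high; origin under its middle; bystander
- honey_jar: small jar with a pale lid, 50 mm across, 70 mm high; origin under its middle; bystander
- sugar_jar: small glass jar with a wooden lid, 59 mm across, 78 mm high; origin under its middle; bystander

How it is judged:
By the outcome, as a careful person would: the job done as asked, in the order asked, and still so for the second after the job is handed in, with the robot touching nothing.
It also fails if it takes over 72 s, if anything falls off the work surface, if the arm or the gripper's body presses on something with over 40 N, if the wrist force passes 120 N, or if a joint passes its speed limit or range.

ROBOT

A 7-joint arm with a two-finger parallel gripper is mounted at the origin on a cart in front of the work surface, level with it; the furniture and walls round the work are solid. World frame = base frame: x ahead of the robot, y to its left, z up, the work surface at z = 0. Lengths are in m, angles in rad, forces in N, time in s.
With the tool pointing down it reaches from about 0.4 to 0.925 m from the base axis. Payload 5.6 kg.
Tool frame: the origin (TCP) lies on the centre line of the jaws, within the pads' length; the fingertips stand 25 mm ahead of it and the grasp point (between the pads) lies 6 mm ahead of it (env.tip_extent is the distance from the TCP to the fingertips, in m); z points along the fingers, y is the line along which they close (so a half turn about z gives the same grasp; the last joint's range is limited). The gripper opens to 85 mm and grips with 20 to 120 N. Pads are 22 mm wide; open, the fingers measure 114 mm over their backs; the gripper's body (76 mm by 85 mm) begins 54 mm behind the grasp point. The pads swing forward as they close: fully open they stand 13 mm farther back than shut.
Start: joints at [1.063, 0.468, -0.012, 1.603, 0.006, 1.071, -0.056], TCP at [0.291, -0.581, 0.256] pointing down, gripper open.
Joint ranges: [-2.53, 2.53], [-0.31, 2.02], [-1.57, 1.55], [0.28, 2.44], [-1.29, 4.43], [0.15, 1.84], [-2.92, 2.92]. Speed limits (rad/s): [2.57, 2.57, 3.14, 3.14, 3.14, 3.14, 3.14].

INTERFACE

Orientations are given as a unit quaternion [x, y, z, w].
In Python, from bench import sensors, vision, workorder, env gives the robot as it stands. The module is installed in compiled form; this text tells all that it offers.
- The arm moves only by the shell command python3 -m crank 'ROWS' [FORCE]. ROWS is JSON, a list of rows, each an object of numbers: "tx", "ty", "tz": the shift along the world's x, y, z in m; "rx", "ry", "rz": the turn, a rotation vector about the world's x, y, z in degrees; "gripper": the closure, from -1 (fully open) to 1 (shut). In form: [{"tx": .., "ty": .., "tz": .., "rx": .., "ry": .., "rz": .., "gripper": ..}, ...]. A call has 1 to 10 rows; each row is the pose to reach, as a shift and turn from the pose commanded when the call began; what a row does not reach only later rows make up. A row lasts 1/10 s, in which the tool goes at most 50 mm and 8.59 degrees, less where a joint would pass 70% of its speed; a pose out of reach is approached as far as the arm can. A call with a gripper value outside its range is refused whole. The fingers move at their own pace and stop on an object; FORCE is the grip in N (left out, the last holds). Time passes only in rows, so rows that repeat a pose let the fingers close. It gives the time, the measured TCP pose, the force, the opening and the grip force at its end, in the units of the state.
- sensors.get_obs(): the state, without advancing time (a new reading comes with each control period).
- vision.camera(name): name is "scene" or "top"; returns the picture (480x640x3 uint8, red, green, blue); there is no depth.
- vision.camera_info(name): a dict with "K" (3x3 intrinsics, pixels), "rvec" (rotation vector, rad) and "tvec" (3), from world to camera coordinates, as OpenCV has them. Camera axes: x right, y down, z forward; pixel columns grow to the right and rows downward; lengths in m; the calibration is good to about 2 mm. A picture is of the moment at which its call begins. camera_info takes no time and is no camera call.
- workorder.close_job(): hands the job in; it is judged then, once.
Trained networks look in the newest picture that a camera, given by its name, has taken for a name from the list of things; names that differ only in an ending like _2 or _b are one class to them, and where a whole thing is asked for, a point or a joint stands for the part that bears it (a point fixed in the world has none). Each returns a list of dicts, best first, with "confidence" (0 to 1); they miss things now and then, are a little off and sometimes report something else, mostly with a low value. They report only what shows in the picture. A call takes as long as a camera call.
- vision.outline_of(name, camera): "region" (480x640 bool, what is visible of it).
- vision.mark_of(name, camera): "centre" ([x, y, z] in m, in world coordinates, good to about 4 mm: a listed point, or the origin of a listed thing).
The state is a dict: "time_s": time; "q": joint angles; "dq": joint speeds; "effort": joint torques, N m; "eef_pos": TCP position; "ee_rot": TCP orientation; "ft_force": force on the tool from outside, world axes, zero at the start; "torque": the same for the moment, N m; "grip_width": opening from 0.0 (shut) to 1.0 (fully open); "gripper_force": force on a finger pad.
Only numpy, scipy, OpenCV 4.12 (cv2) and the standard library are available. Lean on these libraries where they do the work, as an engineer would, in place of code of your own. Each camera call takes 0.05 s, during which the arm holds its last target. There are 200 camera calls.

## Working session

There is one attempt and no reset: what is moved stays moved. The work goes in short steps, Python scripts to look and compute and a shell command to move; the robot and the scene stay as the last step left them, time stands still between calls to the robot, and variables do not carry over. Pictures are saved under pics/ and viewed, at most 13 in all, crops included, and the job is handed in when it is done.

```bash
mkdir -p pics; cat > h.py <<'E'
import numpy as np, cv2
from bench import sensors, vision, workorder, env
from scipy.spatial.transform import Rotation as R
def save(cam,fn):
    im=vision.camera(cam); cv2.imwrite('pics/'+fn,im[:,:,::-1]); return im
def proj(cam,P):
    i=vision.camera_info(cam); return cv2.projectPoints(np.array(P,float).reshape(-1,3),np.array(i['rvec'],float),np.array(i['tvec'],float),np.array(i['K'],float),None)[0].reshape(-1,2)
def ray(cam,uv,z):
    i=vision.camera_info(cam);K=np.array(i['K']);Rm=cv2.Rodrigues(np.array(i['rvec'],float))[0];t=np.array(i['tvec'],float).ravel()
    c=-Rm.T@t; d=Rm.T@np.linalg.inv(K)@np.array([uv[0],uv[1],1.]); return c+d*(z-c[2])/d[2]
E
python3 - <<'E'
from h import *
save('scene','s0.png');save('top','t0.png')
o=sensors.get_obs();print({k:np.round(v,3) for k,v in o.items()},env.tip_extent)
for n in ['prep_board','board_face','dock','tray_handle','tray_floor','scraper','carrot_end','courgette_end','lemon_end','aubergine_end','mug','pepper_mill','salt_shaker','honey_jar','sugar_jar']:
  for c in ['top','scene']:
    r=vision.mark_of(n,c)
    print(n,c,[(np.round(x['centre'],3).tolist(),round(x['confidence'],2)) for x in r[:2]])
for c in ['top','scene']:
    i=vision.camera_info(c);Rm=cv2.Rodrigues(np.array(i['rvec'],float))[0];print(c,-Rm.T@np.array(i['tvec']).ravel(),Rm[2])
E
```

```text
{'time_s': np.float64(0.1), 'q': array([ 1.063,  0.468, -0.012,  1.604,  0.006,  1.071, -0.056]), 'dq': array([-0.   , -0.001, -0.001, -0.002,  0.001,  0.   ,  0.001]), 'effort': array([ 1.0000e-03, -5.3352e+01,  2.2000e-02, -2.5197e+01,  1.2000e-02,
        4.0000e-03, -0.0000e+00]), 'eef_pos': array([ 0.291, -0.581,  0.255]), 'ee_rot': array([ 0.973,  0.23 , -0.   , -0.001]), 'ft_force': array([-0.061,  0.025, -0.126]), 'torque': array([-0.027,  0.052, -0.006]), 'gripper_force': np.float64(0.0), 'grip_width': np.float64(0.997)} 0.025
prep_board top [([0.536, 0.088, -0.002], 0.57)]
prep_board scene [([0.531, 0.085, -0.003], 0.98)]
board_face top [([0.572, 0.033, 0.078], 0.68)]
board_face scene [([0.535, 0.087, 0.073], 0.73), ([0.568, 0.032, 0.07], 0.26)]
dock top [([0.518, 0.244, 0.029], 0.69), ([0.526, 0.072, 0.072], 0.62)]
dock scene [([0.512, 0.243, 0.03], 0.98), ([0.725, -0.033, -0.001], 0.49)]
tray_handle top [([0.548, -0.103, 0.037], 0.82)]
tray_handle scene [([0.55, -0.109, 0.044], 0.7), ([0.729, -0.128, -0.006], 0.63)]
tray_floor top [([0.556, 0.14, 0.072], 0.65)]
tray_floor
[... 640 characters left out ...]
, 0.002], 0.91)]
mug scene [([0.491, 0.368, 0.003], 0.68), ([0.741, -0.225, -0.001], 0.66)]
pepper_mill top [([0.746, -0.225, 0.003], 0.78)]
pepper_mill scene [([0.492, 0.369, 0.001], 0.69), ([0.741, -0.225, -0.001], 0.61)]
salt_shaker top [([0.723, -0.035, -0.0], 0.64)]
salt_shaker scene [([0.723, -0.036, -0.002], 0.92)]
honey_jar top [([0.734, -0.123, 0.002], 0.84)]
honey_jar scene [([0.728, -0.126, -0.004], 0.66)]
sugar_jar top [([0.742, 0.075, -0.0], 0.78), ([0.723, -0.035, 0.002], 0.53)]
sugar_jar scene [([0.742, 0.08, 0.004], 0.75)]
top [0.33758793 0.06630018 1.43805296] [ 0.1877068  -0.00180012 -0.98222345]
scene [0.21821813 0.59572554 0.77200583] [ 0.42735082 -0.53643767 -0.72774027]
```

View pics/t0.png

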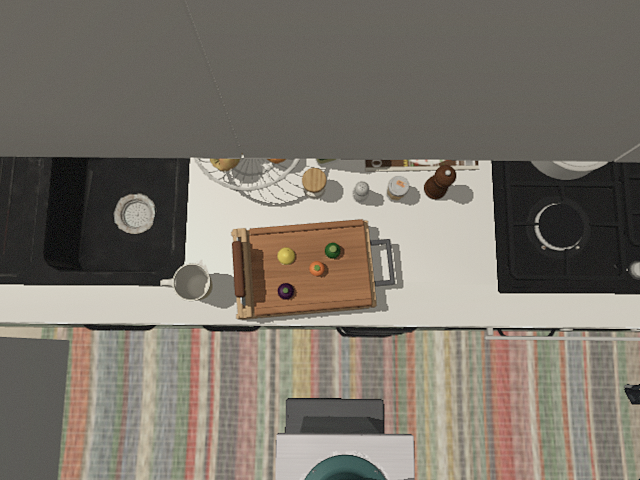

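View pics/s0.png

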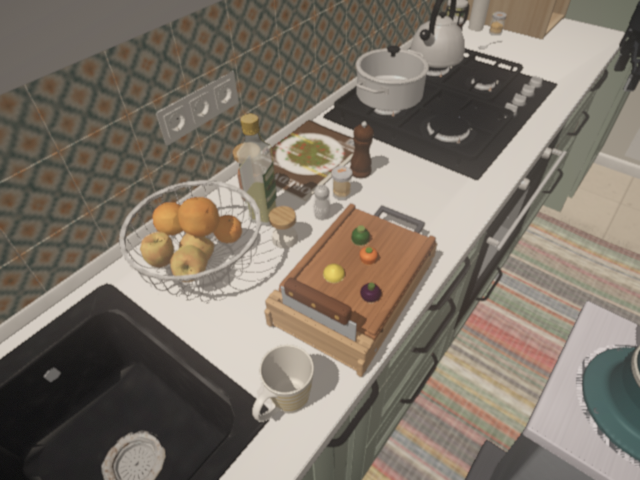

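The top view shows the board spanning about (235,230)-(375,310), the scraper handle at (238,268) at the left (dock) end and the tray handle at (387,263) on the right. The scene view agrees, and the four ends sit where the networks report. I'll fit the unit pose and check it with an overlay.

```bash
python3 - <<'E'
from h import *
from scipy.optimize import least_squares
obs=[((0,0),(.536,.088)),((0,0),(.531,.085)),((0,0),(.535,.087)),((0,.157),(.518,.244)),((0,.157),(.512,.243)),((0,.157),(.512,.240)),((0,.157),(.516,.242)),((0,None),(.548,-.103)),((0,None),(.55,-.109))]
def T(p,q): c,s=np.cos(p[2]),np.sin(p[2]); return np.array([p[0]+c*q[0]-s*q[1],p[1]+s*q[0]+c*q[1]])
f=lambda p: np.concatenate([T(p,(a[0],p[3] if a[1] is None else a[1]))-b for a,b in obs])
p=least_squares(f,[.533,.087,.1,-.19]).x; print(p[:2],np.degrees(p[2]),p[3],np.round(f(p)*1e3,1))
W=lambda x,y,z: [*T(p,(x,y)),z]
out=[]
for c,fn,roi in [('top','t0.png',(200,190,420,340)),('scene','s0.png',(240,180,460,380))]:
    im=cv2.imread('pics/'+fn);k=3.4 if c=='top' else 2.9;x0,y0,x1,y1=roi
    im=cv2.resize(im[y0:y1,x0:x1],None,fx=k,fy=k,interpolation=cv2.INTER_CUBIC)
    def poly(P,col):
        uv=(proj(c,[W(*q) for q in P])-[x0-.5,y0-.5])*k-.5
        cv2.polylines(im,[np.int32(np.round(uv*8))],False,col,1,cv2.LINE_AA,3)
    for s in (-1,1):
        poly([(s*.085,-.135,.074),(s*.085,.135,.074)],(255,0,0))
        poly([(s*.102,-.135,.085),(s*.102,.135,.085)],(0,255,255))
    poly([(-.084,.15375,.08),(.084,.15375,.08),(.084,.16025,.08),(-.084,.16025,.08),(-.084,.15375,.08)],(0,255,0))
    poly([(-.104,.180,.03),(.104,.180,.03),(.104,.18,0),(-.104,.18,0)],(255,255,0))
    poly([(-.062,.146,.152),(.062,.146,.152),(.062,.168,.152),(-.062,.168,.152),(-.062,.146,.152)],(255,0,255))
    h=p[3];poly([(-.055,h-.006,.049),(.055,h-.006,.049),(.055,h+.006,.049),(-.055,h+.006,.049),(-.055,h-.006,.049)],(0,0,255))
    cv2.imwrite('pics/o_'+fn,im)
E
```

```text
[0.53136884 0.08626037] 5.77043739989384 -0.19305882127226695 [-4.6 -1.7  0.4  1.3 -3.6 -0.7 -2.4 -1.5  3.6 -0.5  3.6  2.5 -0.4  0.5
  2.8 -2.8  0.8  3.2]
```

View pics/o_t0.png

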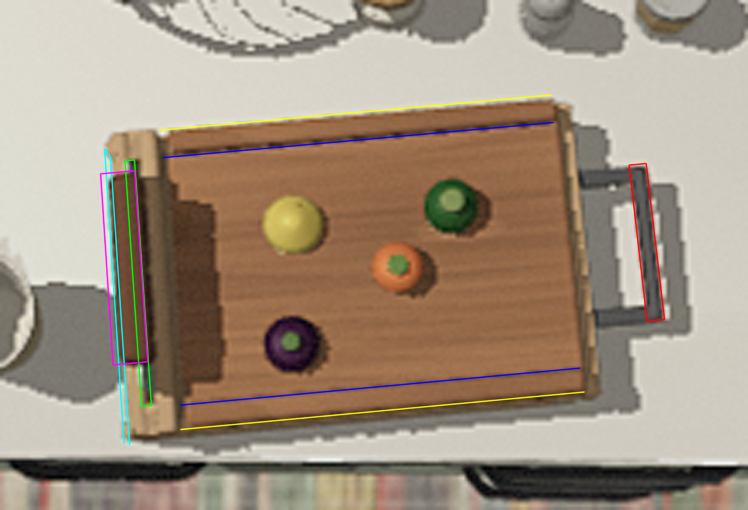

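View pics/o_s0.png

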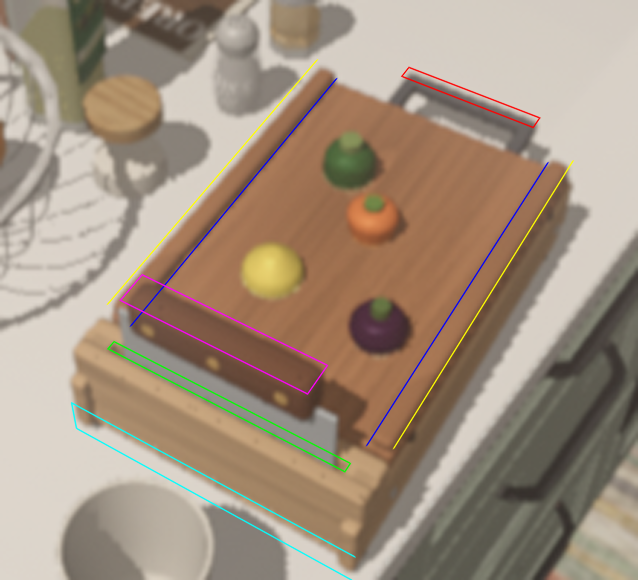

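```bash
python3 -m crank '[{"tx":0.022,"ty":0.04,"rz":-5,"gripper":0.05},{"tx":0.044,"ty":0.08,"rz":-10,"gripper":0.05},{"tx":0.066,"ty":0.12,"rz":-15,"gripper":0.05},{"tx":0.088,"ty":0.16,"rz":-20.8,"gripper":0.05},{"tx":0.11,"ty":0.2,"rz":-20.8,"gripper":0.05},{"tx":0.132,"ty":0.24,"rz":-20.8,"gripper":0.05},{"tx":0.154,"ty":0.28,"rz":-20.8,"gripper":0.05},{"tx":0.176,"ty":0.32,"rz":-20.8,"gripper":0.05},{"tx":0.198,"ty":0.36,"rz":-20.8,"gripper":0.05},{"tx":0.22,"ty":0.4,"rz":-20.8,"gripper":0.05}]' 40
```

```text
$[0]: bad value
```

```bash
python3 -m crank '[{"tx":0.022,"ty":0.04,"tz":0,"rx":0,"ry":0,"rz":-5,"gripper":0.05},{"tx":0.044,"ty":0.08,"tz":0,"rx":0,"ry":0,"rz":-10,"gripper":0.05},{"tx":0.066,"ty":0.12,"tz":0,"rx":0,"ry":0,"rz":-15,"gripper":0.05},{"tx":0.088,"ty":0.16,"tz":0,"rx":0,"ry":0,"rz":-20.8,"gripper":0.05},{"tx":0.132,"ty":0.24,"tz":0,"rx":0,"ry":0,"rz":-20.8,"gripper":0.05},{"tx":0.176,"ty":0.32,"tz":0,"rx":0,"ry":0,"rz":-20.8,"gripper":0.05},{"tx":0.22,"ty":0.4,"tz":0,"rx":0,"ry":0,"rz":-20.8,"gripper":0.05},{"tx":0.22,"ty":0.4,"tz":0,"rx":0,"ry":0,"rz":-20.8,"gripper":0.05},{"tx":0.22,"ty":0.4,"tz":0,"rx":0,"ry":0,"rz":-20.8,"gripper":0.05}]' 40
```

```text
time_s: 2.5
eef_pos: [0.5006, -0.2002, 0.2567]
ee_rot: [0.999, 0.051, 0.0, 0.0]
ft_force: [1.0, -1.3, 0.1]
grip_width: 0.477
gripper_force: 0.0
```

```bash
python3 -m crank '[{"tx":0.02,"ty":0.04,"tz":-0.03,"rx":0,"ry":0,"rz":0,"gripper":0.05},{"tx":0.038,"ty":0.073,"tz":-0.07,"rx":0,"ry":0,"rz":0,"gripper":0.05},{"tx":0.038,"ty":0.073,"tz":-0.11,"rx":0,"ry":0,"rz":0,"gripper":0.05},{"tx":0.038,"ty":0.073,"tz":-0.13,"rx":0,"ry":0,"rz":0,"gripper":0.05},{"tx":0.038,"ty":0.073,"tz":-0.13,"rx":0,"ry":0,"rz":0,"gripper":0.05},{"tx":0.038,"ty":0.073,"tz":-0.13,"rx":0,"ry":0,"rz":0,"gripper":0.05}]'; python3 - <<'E'
from h import *
o=sensors.get_obs();print(np.round(o['eef_pos'],4))
for c in ['top','scene']:
    vision.camera(c)
    for n in ['tray_handle','scraper','dock']: print(n,c,[(np.round(x['centre'],3).tolist(),round(x['confidence'],2)) for x in vision.mark_of(n,c)[:1]])
E
```

```text
time_s: 3.1
eef_pos: [0.5382, -0.1293, 0.1268]
ee_rot: [0.999, 0.051, 0.0, 0.0]
ft_force: [0.5, -0.7, 0.4]
grip_width: 0.478
gripper_force: 0.0
[ 0.5382 -0.1293  0.1268]
tray_handle top [([0.549, -0.104, 0.036], 0.84)]
scraper top [([0.513, 0.24, 0.03], 0.85)]
dock top []
tray_handle scene [([0.55, -0.108, 0.048], 0.77)]
scraper scene [([0.517, 0.241, 0.03], 0.77)]
dock scene [([0.514, 0.24, 0.031], 0.95)]
```

```bash
python3 -m crank '[{"tx":0.011,"ty":0.021,"tz":0,"rx":0,"ry":0,"rz":0,"gripper":0.05},{"tx":0.011,"ty":0.021,"tz":-0.03,"rx":0,"ry":0,"rz":0,"gripper":0.05},{"tx":0.011,"ty":0.021,"tz":-0.06,"rx":0,"ry":0,"rz":0,"gripper":0.05},{"tx":0.011,"ty":0.021,"tz":-0.079,"rx":0,"ry":0,"rz":0,"gripper":0.05},{"tx":0.011,"ty":0.021,"tz":-0.079,"rx":0,"ry":0,"rz":0,"gripper":0.05}]' && python3 -m crank '[{"tx":0,"ty":0,"tz":0,"rx":0,"ry":0,"rz":0,"gripper":1},{"tx":0,"ty":0,"tz":0,"rx":0,"ry":0,"rz":0,"gripper":1},{"tx":0,"ty":0,"tz":0,"rx":0,"ry":0,"rz":0,"gripper":1},{"tx":0,"ty":0,"tz":0,"rx":0,"ry":0,"rz":0,"gripper":1}]' 40
```

```text
time_s: 4.0
eef_pos: [0.5469, -0.1077, 0.045]
ee_rot: [0.999, 0.051, -0.002, -0.001]
ft_force: [-0.3, 0.0, 0.0]
grip_width: 0.472
gripper_force: 0.0
time_s: 4.4
eef_pos: [0.5497, -0.1079, 0.0486]
ee_rot: [0.999, 0.051, 0.001, 0.0]
ft_force: [0.1, 1.2, 5.5]
grip_width: 0.127
gripper_force: 41.1
```

```bash
python3 -m crank '[{"tx":0.001,"ty":-0.01,"tz":0,"rx":0,"ry":0,"rz":0,"gripper":1},{"tx":0.003,"ty":-0.03,"tz":0,"rx":0,"ry":0,"rz":0,"gripper":1},{"tx":0.005,"ty":-0.05,"tz":0,"rx":0,"ry":0,"rz":0,"gripper":1},{"tx":0.007,"ty":-0.07,"tz":0,"rx":0,"ry":0,"rz":0,"gripper":1},{"tx":0.009,"ty":-0.09,"tz":0,"rx":0,"ry":0,"rz":0,"gripper":1},{"tx":0.011,"ty":-0.11,"tz":0,"rx":0,"ry":0,"rz":0,"gripper":1},{"tx":0.0125,"ty":-0.125,"tz":0,"rx":0,"ry":0,"rz":0,"gripper":1},{"tx":0.0135,"ty":-0.134,"tz":0,"rx":0,"ry":0,"rz":0,"gripper":1},{"tx":0.0135,"ty":-0.134,"tz":0,"rx":0,"ry":0,"rz":0,"gripper":1}]' && python3 -m crank '[{"tx":0.0005,"ty":-0.004,"tz":0,"rx":0,"ry":0,"rz":0,"gripper":1},{"tx":0.001,"ty":-0.008,"tz":0,"rx":0,"ry":0,"rz":0,"gripper":1},{"tx":0.001,"ty":-0.008,"tz":0,"rx":0,"ry":0,"rz":0,"gripper":1}]'
```

```text
time_s: 5.3
eef_pos: [0.5628, -0.2443, 0.0486]
ee_rot: [0.999, 0.05, 0.001, 0.001]
ft_force: [-1.3, -0.8, 5.4]
grip_width: 0.132
gripper_force: 41.6
time_s: 5.6
eef_pos: [0.5629, -0.2449, 0.0486]
ee_rot: [0.999, 0.052, -0.001, -0.003]
ft_force: [-6.2, 12.1, 15.0]
grip_width: 0.135
gripper_force: 42.8
```

```bash
python3 -m crank '[{"tx":0,"ty":0.005,"tz":0,"rx":0,"ry":0,"rz":0,"gripper":0.05},{"tx":0,"ty":0.005,"tz":0,"rx":0,"ry":0,"rz":0,"gripper":0.05},{"tx":0,"ty":0.005,"tz":0,"rx":0,"ry":0,"rz":0,"gripper":0.05},{"tx":0,"ty":0.005,"tz":0.04,"rx":0,"ry":0,"rz":0,"gripper":0.05},{"tx":0,"ty":0.005,"tz":0.08,"rx":0,"ry":0,"rz":0,"gripper":0.05},{"tx":0,"ty":0.015,"tz":0.12,"rx":0,"ry":0,"rz":0,"gripper":0},{"tx":-0.002,"ty":0.04,"tz":0.16,"rx":0,"ry":0,"rz":0,"gripper":-1},{"tx":-0.006,"ty":0.07,"tz":0.2,"rx":0,"ry":0,"rz":0,"gripper":-1},{"tx":-0.01,"ty":0.11,"tz":0.2,"rx":0,"ry":0,"rz":0,"gripper":-1}]' && python3 -m crank '[{"tx":-0.005,"ty":0.045,"tz":0,"rx":0,"ry":0,"rz":0,"gripper":-1},{"tx":-0.01,"ty":0.09,"tz":0,"rx":0,"ry":0,"rz":0,"gripper":-1},{"tx":-0.015,"ty":0.135,"tz":0,"rx":0,"ry":0,"rz":0,"gripper":-1},{"tx":-0.02,"ty":0.18,"tz":0,"rx":0,"ry":0,"rz":0,"gripper":-1},{"tx":-0.025,"ty":0.225,"tz":0,"rx":0,"ry":0,"rz":0,"gripper":-1},{"tx":-0.03,"ty":0.27,"tz":0,"rx":0,"ry":0,"rz":0,"gripper":-1},{"tx":-0.035,"ty":0.315,"tz":0,"rx":0,"ry":0,"rz":0,"gripper":-1},{"tx":-0.038,"ty":0.35,"tz":0,"rx":0,"ry":0,"rz":0,"gripper":-1},{"tx":-0.038,"ty":0.36,"tz":0,"rx":0,"ry":0,"rz":0,"gripper":-1},{"tx":-0.038,"ty":0.36,"tz":0,"rx":0,"ry":0,"rz":0,"gripper":-1}]'
python3 - <<'E'
from h import *
for c in ['top','scene']:
    vision.camera(c)
    for n in ['tray_handle','tray_floor','scraper']: print(n,c,[(np.round(x['centre'],3).tolist(),round(x['confidence'],2)) for x in vision.mark_of(n,c)[:1]])
E
```

```text
time_s: 6.5
eef_pos: [0.5562, -0.1422, 0.2534]
ee_rot: [0.999, 0.049, 0.005, 0.002]
ft_force: [0.7, -0.3, 1.4]
grip_width: 0.978
gripper_force: 0.0
time_s: 7.5
eef_pos: [0.5153, 0.2211, 0.2472]
ee_rot: [0.999, 0.052, 0.0, -0.0]
ft_force: [0.6, -0.6, -0.9]
grip_width: 1.001
gripper_force: 0.0
tray_handle top [([0.565, -0.242, 0.041], 0.79)]
tray_floor top [([0.548, -0.061, 0.016], 0.6)]
scraper top []
tray_handle scene [([0.56, -0.247, 0.046], 0.58)]
tray_floor scene [([0.547, -0.066, 0.017], 0.98)]
scraper scene [([0.513, 0.238, 0.033], 0.97)]
```

```bash
python3 -m crank '[{"tx":0,"ty":0.019,"tz":-0.03,"rx":0,"ry":0,"rz":0,"gripper":-1},{"tx":0,"ty":0.019,"tz":-0.06,"rx":0,"ry":0,"rz":0,"gripper":-1},{"tx":0,"ty":0.019,"tz":-0.09,"rx":0,"ry":0,"rz":0,"gripper":-1},{"tx":0,"ty":0.019,"tz":-0.106,"rx":0,"ry":0,"rz":0,"gripper":-1},{"tx":0,"ty":0.019,"tz":-0.106,"rx":0,"ry":0,"rz":0,"gripper":-1},{"tx":0,"ty":0.019,"tz":-0.106,"rx":0,"ry":0,"rz":0,"gripper":-1}]' && python3 -m crank '[{"tx":0,"ty":0,"tz":0,"rx":0,"ry":0,"rz":0,"gripper":0},{"tx":0,"ty":0,"tz":0,"rx":0,"ry":0,"rz":0,"gripper":0.2},{"tx":0,"ty":0,"tz":0,"rx":0,"ry":0,"rz":0,"gripper":1},{"tx":0,"ty":0,"tz":0,"rx":0,"ry":0,"rz":0,"gripper":1},{"tx":0,"ty":0,"tz":0,"rx":0,"ry":0,"rz":0,"gripper":1},{"tx":0,"ty":0,"tz":0,"rx":0,"ry":0,"rz":0,"gripper":1}]' 60; python3 - <<'E'
from h import *
o=sensors.get_obs();print(np.round(o['eef_pos'],4),np.round(o['torque'],2))
save('scene','s1.png')
E
```

```text
time_s: 8.5
eef_pos: [0.5156, 0.2389, 0.1417]
ee_rot: [0.999, 0.051, 0.0, -0.0]
ft_force: [0.2, 0.0, -0.2]
grip_width: 0.999
gripper_force: 0.0
time_s: 9.1
eef_pos: [0.5157, 0.2395, 0.142]
ee_rot: [0.999, 0.051, 0.001, -0.0]
ft_force: [0.3, 0.8, 4.4]
grip_width: 0.251
gripper_force: 59.5
[0.5157 0.2395 0.142 ] [0.23 0.04 0.  ]
```

View pics/s1.png

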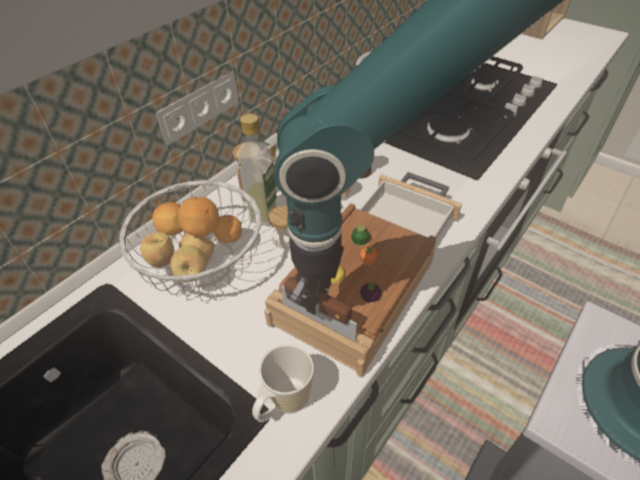

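```bash
python3 -m crank '[{"tx":0,"ty":0,"tz":0.01,"rx":0,"ry":0,"rz":0,"gripper":1},{"tx":0,"ty":0,"tz":0.02,"rx":0,"ry":0,"rz":0,"gripper":1},{"tx":0,"ty":0,"tz":0.03,"rx":0,"ry":0,"rz":0,"gripper":1},{"tx":0,"ty":0,"tz":0.04,"rx":0,"ry":0,"rz":0,"gripper":1},{"tx":0,"ty":0,"tz":0.055,"rx":0,"ry":0,"rz":0,"gripper":1},{"tx":0,"ty":0,"tz":0.07,"rx":0,"ry":0,"rz":0,"gripper":1},{"tx":0,"ty":0,"tz":0.07,"rx":0,"ry":0,"rz":0,"gripper":1},{"tx":0,"ty":0,"tz":0.07,"rx":0,"ry":0,"rz":0,"gripper":1}]' 80; python3 - <<'E'
from h import *
o=sensors.get_obs();print(np.round(o['eef_pos'],4),np.round(o['torque'],2),np.round(o['ft_force'],2))
a=save('scene','s2.png');b=save('top','t2.png')
for c in ['top','scene']: print([(np.round(x['centre'],3).tolist(),round(x['confidence'],2)) for x in vision.mark_of('scraper',c)[:1]])
cv2.imwrite('pics/c2.png',np.vstack([cv2.resize(a[240:370,250:400],(640,555))[:,:,::-1]]))
E
```

```text
time_s: 9.95
eef_pos: [0.5155, 0.2389, 0.2118]
ee_rot: [0.999, 0.051, 0.0, -0.0]
ft_force: [-0.2, -0.7, -2.5]
grip_width: 0.243
gripper_force: 78.7
[0.5155 0.2389 0.2118] [0.03 0.02 0.02] [-0.19 -0.71 -2.49]
[]
[([0.514, 0.239, 0.103], 0.9)]
```

View pics/c2.png

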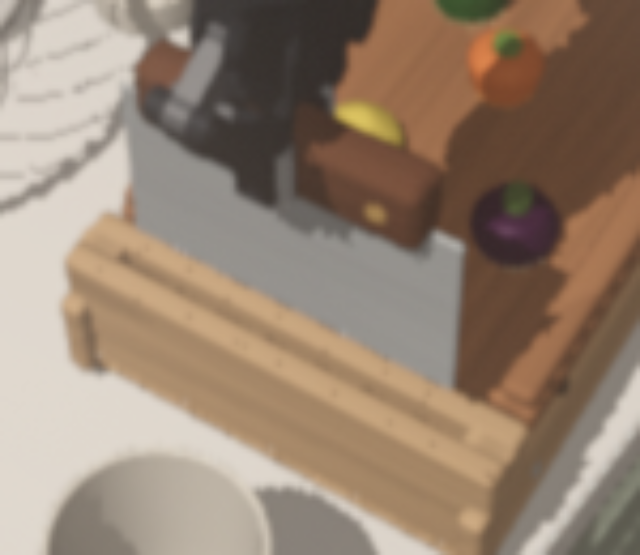

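```bash
python3 -m crank '[{"tx":0.001,"ty":-0.01,"tz":0,"rx":0,"ry":0,"rz":0,"gripper":1},{"tx":0.003,"ty":-0.03,"tz":0,"rx":0,"ry":0,"rz":0,"gripper":1},{"tx":0.003,"ty":-0.03,"tz":-0.01,"rx":0,"ry":0,"rz":0,"gripper":1},{"tx":0.003,"ty":-0.03,"tz":-0.021,"rx":0,"ry":0,"rz":0,"gripper":1},{"tx":0.003,"ty":-0.03,"tz":-0.023,"rx":0,"ry":0,"rz":0,"gripper":1},{"tx":0.003,"ty":-0.03,"tz":-0.023,"rx":0,"ry":0,"rz":0,"gripper":1}]' && for i in 1 2 3; do python3 -m crank '[{"tx":0,"ty":0,"tz":-0.001,"rx":0,"ry":0,"rz":0,"gripper":1},{"tx":0,"ty":0,"tz":-0.001,"rx":0,"ry":0,"rz":0,"gripper":1}]' | egrep 'eef|ft'; done
```

```text
time_s: 10.75
eef_pos: [0.5176, 0.2095, 0.1874]
ee_rot: [0.999, 0.051, -0.001, 0.0]
ft_force: [-1.6, 0.4, -3.5]
grip_width: 0.247
gripper_force: 78.4
eef_pos: [0.5183, 0.2094, 0.1874]
ft_force: [-0.0, 0.1, -2.1]
eef_pos: [0.5183, 0.2091, 0.1864]
ft_force: [0.5, 0.4, -2.9]
eef_pos: [0.5184, 0.2091, 0.1855]
ft_force: [0.7, 0.8, -1.2]
```

```bash
for i in 1 2; do python3 -m crank '[{"tx":0,"ty":0,"tz":-0.001,"rx":0,"ry":0,"rz":0,"gripper":1},{"tx":0,"ty":0,"tz":-0.001,"rx":0,"ry":0,"rz":0,"gripper":1}]' | egrep 'eef|ft|rot'; done; python3 -c "
from h import *
print(np.round(sensors.get_obs()['torque'],3))"
```

```text
eef_pos: [0.5185, 0.2092, 0.1854]
ee_rot: [0.999, 0.051, 0.0, 0.0]
ft_force: [-3.0, -0.2, 5.8]
eef_pos: [0.5185, 0.2093, 0.1854]
ee_rot: [0.999, 0.051, 0.001, 0.0]
ft_force: [-4.8, -1.7, 12.4]
[-0.514  1.016  0.055]
```

```bash
for i in 1 2 ; do python3 -m crank '[{"tx":0,"ty":0,"tz":0.0005,"rx":0,"ry":0.2,"rz":0,"gripper":1},{"tx":0,"ty":0,"tz":0.0005,"rx":0,"ry":0.2,"rz":0,"gripper":1}]' | egrep 'eef|ft|rot';  python3 -c "
from h import *
o=sensors.get_obs();print(np.round(o['torque'],3),(R.from_quat(o['ee_rot'])).as_matrix()[:,2])"; done
```

```text
eef_pos: [0.5186, 0.2092, 0.1854]
ee_rot: [0.999, 0.051, -0.001, -0.0]
ft_force: [-4.3, -1.8, 9.3]
[-0.432  0.598 -0.06 ] [-2.31515743e-03 -7.47182373e-05 -9.99997317e-01]
eef_pos: [0.5188, 0.2092, 0.1856]
ee_rot: [0.999, 0.051, -0.003, -0.0]
ft_force: [-3.1, -1.6, 7.7]
[-0.328  0.212 -0.088] [-5.49947222e-03  1.96226377e-04 -9.99984859e-01]
```

```bash
python3 -m crank '[{"tx":0.0002,"ty":-0.002,"tz":0.0003,"rx":0,"ry":0,"rz":0,"gripper":1},{"tx":0.0004,"ty":-0.004,"tz":0.0003,"rx":0,"ry":0,"rz":0,"gripper":1},{"tx":0.0006,"ty":-0.006,"tz":0.0003,"rx":0,"ry":0,"rz":0,"gripper":1},{"tx":0.0008,"ty":-0.008,"tz":0.0003,"rx":0,"ry":0,"rz":0,"gripper":1},{"tx":0.001,"ty":-0.01,"tz":0.0003,"rx":0,"ry":0,"rz":0,"gripper":1}]' | egrep 'eef|ft|rot'; python3 -m crank '[{"tx":0.0002,"ty":-0.002,"tz":0,"rx":0,"ry":0,"rz":0,"gripper":1},{"tx":0.0004,"ty":-0.004,"tz":0,"rx":0,"ry":0,"rz":0,"gripper":1},{"tx":0.0006,"ty":-0.006,"tz":0,"rx":0,"ry":0,"rz":0,"gripper":1},{"tx":0.0008,"ty":-0.008,"tz":0,"rx":0,"ry":0,"rz":0,"gripper":1},{"tx":0.001,"ty":-0.01,"tz":0,"rx":0,"ry":0,"rz":0,"gripper":1}]' | egrep 'eef|ft|rot';  python3 -c "
from h import *
o=sensors.get_obs();print(np.round(o['torque'],3),np.round(o['eef_pos'],5))"
```

```text
eef_pos: [0.5201, 0.1999, 0.1853]
ee_rot: [0.999, 0.051, -0.002, -0.001]
ft_force: [-0.4, 3.2, 5.7]
eef_pos: [0.521, 0.1897, 0.1852]
ee_rot: [0.999, 0.051, -0.002, -0.001]
ft_force: [-0.2, 2.5, 5.5]
[ 1.021 -0.326  0.122] [0.52103 0.1897  0.18521]
```

```bash
python3 -m crank '[{"tx":0.0002,"ty":-0.002,"tz":0,"rx":0,"ry":-0.1,"rz":0,"gripper":1},{"tx":0.0004,"ty":-0.004,"tz":0,"rx":0,"ry":-0.15,"rz":0,"gripper":1},{"tx":0.0006,"ty":-0.006,"tz":0,"rx":0,"ry":-0.15,"rz":0,"gripper":1},{"tx":0.0008,"ty":-0.008,"tz":0,"rx":0,"ry":-0.15,"rz":0,"gripper":1},{"tx":0.001,"ty":-0.01,"tz":0,"rx":0,"ry":-0.15,"rz":0,"gripper":1},{"tx":0.0012,"ty":-0.012,"tz":0,"rx":0,"ry":-0.15,"rz":0,"gripper":1},{"tx":0.0014,"ty":-0.014,"tz":0,"rx":0,"ry":-0.15,"rz":0,"gripper":1},{"tx":0.0016,"ty":-0.016,"tz":0,"rx":0,"ry":-0.15,"rz":0,"gripper":1},{"tx":0.0018,"ty":-0.018,"tz":0,"rx":0,"ry":-0.15,"rz":0,"gripper":1},{"tx":0.002,"ty":-0.02,"tz":0,"rx":0,"ry":-0.15,"rz":0,"gripper":1}]' | egrep 'eef|ft|rot';  python3 -c "
from h import *
o=sensors.get_obs();print(np.round(o['torque'],3),np.round(o['eef_pos'],5),o['time_s'])"
```

```text
eef_pos: [0.5227, 0.1694, 0.185]
ee_rot: [0.999, 0.051, -0.002, -0.001]
ft_force: [-0.0, 2.8, 5.3]
[ 0.944 -0.293  0.034] [0.52271 0.16941 0.18498] 14.15
```

```bash
for i in 1 2; do python3 -m crank '[{"tx":0.0002,"ty":-0.002,"tz":0,"rx":0,"ry":-0.05,"rz":0,"gripper":1},{"tx":0.0004,"ty":-0.004,"tz":-0.0001,"rx":0,"ry":-0.05,"rz":0,"gripper":1},{"tx":0.0006,"ty":-0.006,"tz":-0.0001,"rx":0,"ry":-0.05,"rz":0,"gripper":1},{"tx":0.0008,"ty":-0.008,"tz":-0.0001,"rx":0,"ry":-0.05,"rz":0,"gripper":1},{"tx":0.001,"ty":-0.01,"tz":-0.0001,"rx":0,"ry":-0.05,"rz":0,"gripper":1},{"tx":0.0012,"ty":-0.012,"tz":-0.0001,"rx":0,"ry":-0.05,"rz":0,"gripper":1},{"tx":0.0014,"ty":-0.014,"tz":-0.0002,"rx":0,"ry":-0.05,"rz":0,"gripper":1},{"tx":0.0016,"ty":-0.016,"tz":-0.0002,"rx":0,"ry":-0.05,"rz":0,"gripper":1},{"tx":0.0018,"ty":-0.018,"tz":-0.0002,"rx":0,"ry":-0.05,"rz":0,"gripper":1},{"tx":0.002,"ty":-0.02,"tz":-0.0002,"rx":0,"ry":-0.05,"rz":0,"gripper":1}]' | egrep 'ft';  python3 -c "
from h import *
o=sensors.get_obs();print(np.round(o['torque'],3),np.round(o['eef_pos'],5),o['time_s'])"; done
```

```text
ft_force: [-1.1, 3.9, 5.8]
[ 1.039 -0.153  0.032] [0.52457 0.14954 0.18474] 15.15
ft_force: [0.5, 3.3, 5.2]
[ 1.071 -0.101  0.012] [0.52651 0.12956 0.18448] 16.15
```

```bash
for i in 1 2 3; do python3 -m crank '[{"tx":0.0002,"ty":-0.002,"tz":0,"rx":0,"ry":0,"rz":0,"gripper":1},{"tx":0.0004,"ty":-0.004,"tz":-0.0001,"rx":0,"ry":0,"rz":0,"gripper":1},{"tx":0.0006,"ty":-0.006,"tz":-0.0001,"rx":0,"ry":0,"rz":0,"gripper":1},{"tx":0.0008,"ty":-0.008,"tz":-0.0001,"rx":0,"ry":0,"rz":0,"gripper":1},{"tx":0.001,"ty":-0.01,"tz":-0.0001,"rx":0,"ry":0,"rz":0,"gripper":1},{"tx":0.0012,"ty":-0.012,"tz":-0.0002,"rx":0,"ry":0,"rz":0,"gripper":1},{"tx":0.0014,"ty":-0.014,"tz":-0.0002,"rx":0,"ry":0,"rz":0,"gripper":1},{"tx":0.0016,"ty":-0.016,"tz":-0.0002,"rx":0,"ry":0,"rz":0,"gripper":1},{"tx":0.0018,"ty":-0.018,"tz":-0.0002,"rx":0,"ry":0,"rz":0,"gripper":1},{"tx":0.002,"ty":-0.02,"tz":-0.00025,"rx":0,"ry":0,"rz":0,"gripper":1}]' | egrep 'ft';  python3 -c "
from h import *
o=sensors.get_obs();print(np.round(o['torque'],3),np.round(o['eef_pos'],5),o['time_s'])"; done
```

```text
ft_force: [-1.0, 4.1, 5.0]
[ 1.101 -0.117 -0.017] [0.5285  0.10957 0.18428] 17.15
ft_force: [0.1, 3.9, 6.1]
[ 1.234 -0.157 -0.022] [0.53049 0.08965 0.18404] 18.15
ft_force: [0.7, 3.2, 5.9]
[ 1.281 -0.092  0.017] [0.53247 0.06986 0.18381] 19.15
```

```bash
for i in 1 2 3; do python3 -m crank '[{"tx":0.0002,"ty":-0.002,"tz":0,"rx":0,"ry":0,"rz":0,"gripper":1},{"tx":0.0004,"ty":-0.004,"tz":-0.0001,"rx":0,"ry":0,"rz":0,"gripper":1},{"tx":0.0006,"ty":-0.006,"tz":-0.0001,"rx":0,"ry":0,"rz":0,"gripper":1},{"tx":0.0008,"ty":-0.008,"tz":-0.0001,"rx":0,"ry":0,"rz":0,"gripper":1},{"tx":0.001,"ty":-0.01,"tz":-0.0001,"rx":0,"ry":0,"rz":0,"gripper":1},{"tx":0.0012,"ty":-0.012,"tz":-0.0001,"rx":0,"ry":0,"rz":0,"gripper":1},{"tx":0.0014,"ty":-0.014,"tz":-0.0002,"rx":0,"ry":0,"rz":0,"gripper":1},{"tx":0.0016,"ty":-0.016,"tz":-0.0002,"rx":0,"ry":0,"rz":0,"gripper":1},{"tx":0.0018,"ty":-0.018,"tz":-0.0002,"rx":0,"ry":0,"rz":0,"gripper":1},{"tx":0.002,"ty":-0.02,"tz":-0.0002,"rx":0,"ry":0,"rz":0,"gripper":1}]' | egrep 'ft';  python3 -c "
from h import *
o=sensors.get_obs();print(np.round(o['torque'],3),np.round(o['eef_pos'],5),o['time_s'])"; done
```

```text
ft_force: [0.7, 4.2, 5.4]
[ 1.307 -0.136  0.048] [0.53439 0.04983 0.18355] 20.15
ft_force: [-0.3, 3.9, 4.6]
[ 1.265 -0.129 -0.02 ] [0.53637 0.02978 0.18332] 21.15
ft_force: [-0.6, 3.1, 5.2]
[ 1.226 -0.159  0.024] [0.53832 0.00978 0.1831 ] 22.15
```

```bash
python3 - <<'E'
from h import *
a=save('scene','s3.png');b=save('top','t3.png')
for n in ['carrot_end','courgette_end','lemon_end','aubergine_end','scraper']:
  for c in ['top','scene']: print(n,c,[(np.round(x['centre'],3).tolist(),round(x['confidence'],2)) for x in vision.mark_of(n,c)[:1]])
cv2.imwrite('pics/c3.png',cv2.resize(a[170:320,310:490],(720,600))[:,:,::-1])
E
```

```text
carrot_end top []
carrot_end scene []
courgette_end top []
courgette_end scene []
lemon_end top []
lemon_end scene []
aubergine_end top [([0.515, 0.245, 0.027], 0.34)]
aubergine_end scene []
scraper top []
scraper scene [([0.537, 0.013, 0.074], 0.83)]
```

View pics/c3.png

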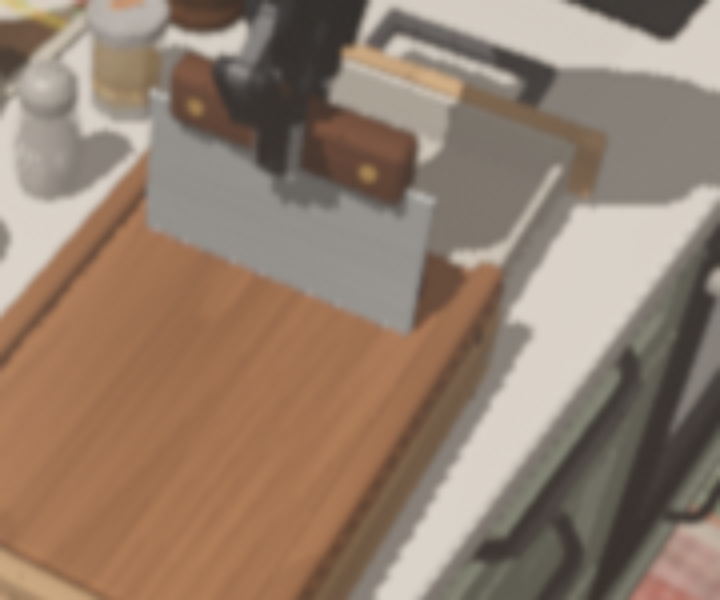

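The blade lies flat and centred at crop (150,230)-(410,330), the wood behind it is clean, and the tray is out ahead. I'll continue to the end.

```bash
for i in 1 2 3; do python3 -m crank '[{"tx":0.0002,"ty":-0.002,"tz":0,"rx":0,"ry":0,"rz":0,"gripper":1},{"tx":0.0004,"ty":-0.004,"tz":-0.0001,"rx":0,"ry":0,"rz":0,"gripper":1},{"tx":0.0006,"ty":-0.006,"tz":-0.0001,"rx":0,"ry":0,"rz":0,"gripper":1},{"tx":0.0008,"ty":-0.008,"tz":-0.0001,"rx":0,"ry":0,"rz":0,"gripper":1},{"tx":0.001,"ty":-0.01,"tz":-0.0001,"rx":0,"ry":0,"rz":0,"gripper":1},{"tx":0.0012,"ty":-0.012,"tz":-0.0002,"rx":0,"ry":0,"rz":0,"gripper":1},{"tx":0.0014,"ty":-0.014,"tz":-0.0002,"rx":0,"ry":0,"rz":0,"gripper":1},{"tx":0.0016,"ty":-0.016,"tz":-0.0002,"rx":0,"ry":0,"rz":0,"gripper":1},{"tx":0.0018,"ty":-0.018,"tz":-0.0002,"rx":0,"ry":0,"rz":0,"gripper":1},{"tx":0.00195,"ty":-0.0195,"tz":-0.00025,"rx":0,"ry":0,"rz":0,"gripper":1}]' | egrep 'ft';  python3 -c "
from h import *
o=sensors.get_obs();print(np.round(o['torque'],3),np.round(o['eef_pos'],5),o['time_s'])"; done; python3 - <<'E'
from h import *
a=save('scene','s4.png');b=save('top','t4.png')
for n in ['carrot_end','courgette_end','lemon_end','aubergine_end','scraper']:
  for c in ['top','scene']: print(n,c,[(np.round(x['centre'],3).tolist(),round(x['confidence'],2)) for x in vision.mark_of(n,c)[:1]])
A=cv2.resize(a[160:300,330:480],(600,560));B=cv2.resize(b[190:340,330:380],(200,560)) 
cv2.imwrite('pics/c4.png',np.hstack([A,B])[:,:,::-1])
E
```

```text
ft_force: [0.3, 4.6, 5.0]
[ 1.259 -0.109  0.023] [ 0.54024 -0.00986  0.18284] 23.75
ft_force: [-0.3, 4.0, 6.3]
[ 1.253 -0.123  0.062] [ 0.54223 -0.02929  0.18265] 24.75
ft_force: [-0.3, 3.0, 6.4]
[ 1.184 -0.129  0.034] [ 0.54417 -0.04897  0.18243] 25.75
carrot_end top [([0.722, -0.035, -0.0], 0.36)]
carrot_end scene [([0.728, -0.128, -0.003], 0.63)]
courgette_end top [([0.561, -0.244, 0.041], 0.48)]
courgette_end scene [([0.544, -0.049, 0.073], 0.33)]
lemon_end top []
lemon_end scene [([0.515, 0.24, 0.028], 0.5)]
aubergine_end top []
aubergine_end scene []
scraper top [([0.541, -0.046, 0.074], 0.67)]
scraper scene [([0.547, -0.05, 0.072], 0.64)]
```

View pics/c4.png

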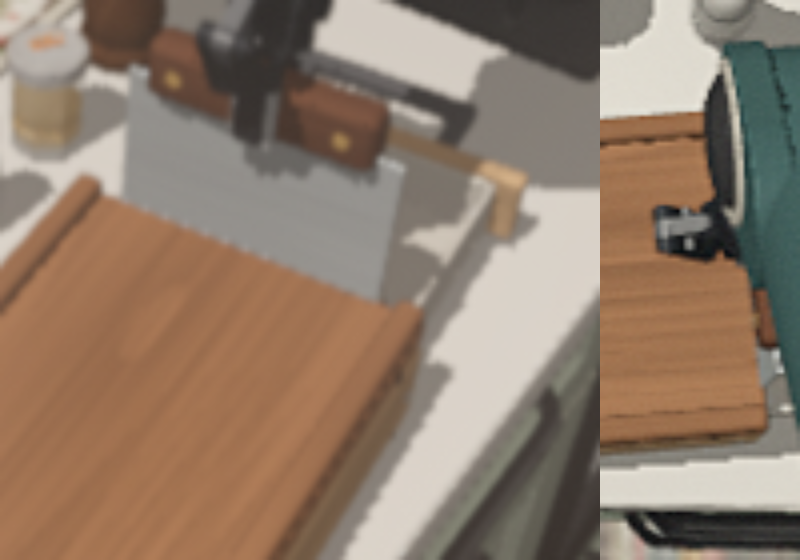

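```bash
python3 -m crank '[{"tx":0.0002,"ty":-0.002,"tz":0,"rx":0,"ry":0,"rz":0,"gripper":1},{"tx":0.0003,"ty":-0.0035,"tz":0,"rx":0,"ry":0,"rz":0,"gripper":1},{"tx":0.0003,"ty":-0.0035,"tz":0,"rx":0,"ry":0,"rz":0,"gripper":1}]' | egrep 'ft|eef'; python3 -m crank '[{"tx":0,"ty":0,"tz":0.01,"rx":0,"ry":0.1,"rz":0,"gripper":1},{"tx":0,"ty":0.01,"tz":0.03,"rx":0,"ry":0.1,"rz":0,"gripper":1},{"tx":-0.003,"ty":0.04,"tz":0.05,"rx":0,"ry":0.1,"rz":0,"gripper":1},{"tx":-0.008,"ty":0.08,"tz":0.05,"rx":0,"ry":0.1,"rz":0,"gripper":1},{"tx":-0.012,"ty":0.12,"tz":0.05,"rx":0,"ry":0.1,"rz":0,"gripper":1},{"tx":-0.016,"ty":0.16,"tz":0.05,"rx":0,"ry":0.1,"rz":0,"gripper":1},{"tx":-0.02,"ty":0.2,"tz":0.05,"rx":0,"ry":0.1,"rz":0,"gripper":1},{"tx":-0.0236,"ty":0.236,"tz":0.05,"rx":0,"ry":0.1,"rz":0,"gripper":1},{"tx":-0.0236,"ty":0.236,"tz":0.05,"rx":0,"ry":0.1,"rz":0,"gripper":1}]'; python3 - <<'E'
from h import *
a=save('scene','s5.png');b=save('top','t5.png')
for n in ['carrot_end','courgette_end','lemon_end','aubergine_end','scraper']:
  for c in ['top','scene']: print(n,c,[(np.round(x['centre'],3).tolist(),round(x['confidence'],2)) for x in vision.mark_of(n,c)[:1]])
A=cv2.resize(a[160:300,330:480],(400,373));B=cv2.resize(b[220:320,340:480],(400,373)) 
cv2.imwrite('pics/c5.png',np.hstack([A,B])[:,:,::-1])
E
```

```text
eef_pos: [0.5433, -0.054, 0.1812]
ft_force: [0.1, -1.0, -3.4]
time_s: 27.55
eef_pos: [0.5188, 0.1888, 0.2322]
ee_rot: [0.998, 0.055, -0.003, -0.001]
ft_force: [-0.9, -0.5, -3.1]
grip_width: 0.248
gripper_force: 79.0
carrot_end top [([0.539, -0.076, 0.038], 0.53)]
carrot_end scene [([0.535, -0.082, 0.041], 0.61)]
courgette_end top [([0.582, -0.142, 0.019], 0.72)]
courgette_end scene [([0.578, -0.14, 0.014], 0.6)]
lemon_end top [([0.579, -0.068, 0.033], 0.47)]
lemon_end scene [([0.579, -0.066, 0.037], 0.62)]
aubergine_end top [([0.498, -0.082, 0.037], 0.45)]
aubergine_end scene [([0.5, -0.08, 0.038], 0.65)]
scraper top []
scraper scene [([0.521, 0.188, 0.122], 0.92)]
```

View pics/c5.png

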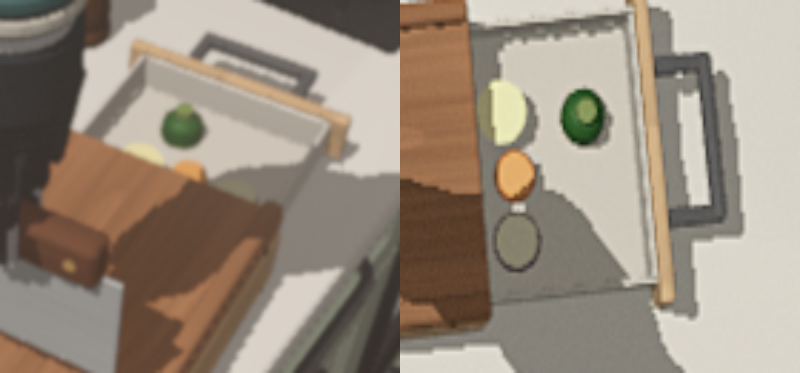

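All four ends lie in the tray (right half: lemon (503,112), courgette (583,117), carrot (515,175), aubergine (517,240)). Next I dock the scraper.

```bash
python3 -m crank '[{"tx":-0.001,"ty":0.02,"tz":0,"rx":0,"ry":-0.2,"rz":0,"gripper":1},{"tx":-0.0025,"ty":0.04,"tz":-0.005,"rx":0,"ry":-0.2,"rz":0,"gripper":1},{"tx":-0.0033,"ty":0.05,"tz":-0.015,"rx":0,"ry":-0.2,"rz":0,"gripper":1},{"tx":-0.0033,"ty":0.05,"tz":-0.02,"rx":0,"ry":-0.2,"rz":0,"gripper":1},{"tx":-0.0033,"ty":0.05,"tz":-0.02,"rx":0,"ry":-0.2,"rz":0,"gripper":1},{"tx":-0.0033,"ty":0.05,"tz":-0.02,"rx":0,"ry":-0.2,"rz":0,"gripper":1}]' >/dev/null; python3 - <<'E'
from h import *
o=sensors.get_obs();M=R.from_quat(o['ee_rot']).as_matrix()
print(o['time_s'],np.round(o['eef_pos'],4),np.round(M,4).tolist(),np.round(o['ft_force'],1))
E
```

```text
28.75 [0.5178 0.2317 0.2117] [[0.995, 0.1001, -0.0015], [0.1001, -0.995, -0.0011], [-0.0016, 0.0009, -1.0]] [ 0.2  0.9 -1.7]
```

```bash
python3 -m crank '[{"tx":-0.0023,"ty":0.0079,"tz":0,"rx":0,"ry":0,"rz":0,"gripper":1},{"tx":-0.0023,"ty":0.0079,"tz":0,"rx":0,"ry":0,"rz":0,"gripper":1},{"tx":-0.0023,"ty":0.0079,"tz":-0.01,"rx":0,"ry":0,"rz":0,"gripper":1},{"tx":-0.0023,"ty":0.0079,"tz":-0.014,"rx":0,"ry":0,"rz":0,"gripper":1},{"tx":-0.0023,"ty":0.0079,"tz":-0.014,"rx":0,"ry":0,"rz":0,"gripper":1}]' | egrep 'eef|ft|time'; for i in 1 2 ; do python3 -m crank '[{"tx":0,"ty":0,"tz":-0.003,"rx":0,"ry":0,"rz":0,"gripper":1},{"tx":0,"ty":0,"tz":-0.006,"rx":0,"ry":0,"rz":0,"gripper":1},{"tx":0,"ty":0,"tz":-0.006,"rx":0,"ry":0,"rz":0,"gripper":1}]' | egrep 'eef|ft|rot'; done
```

```text
time_s: 29.25
eef_pos: [0.5147, 0.2403, 0.1969]
ft_force: [-0.2, -0.3, -2.6]
eef_pos: [0.515, 0.2407, 0.1916]
ee_rot: [0.999, 0.051, -0.001, 0.0]
ft_force: [-0.3, -0.1, -3.4]
eef_pos: [0.515, 0.2407, 0.1856]
ee_rot: [0.999, 0.051, -0.001, 0.0]
ft_force: [-0.8, 0.4, -3.4]
```

```bash
python3 -m crank '[{"tx":0,"ty":-0.0006,"tz":-0.004,"rx":0,"ry":0,"rz":0,"gripper":1},{"tx":0,"ty":-0.0006,"tz":-0.008,"rx":0,"ry":0,"rz":0,"gripper":1},{"tx":0,"ty":-0.0006,"tz":-0.012,"rx":0,"ry":0,"rz":0,"gripper":1},{"tx":0,"ty":-0.0006,"tz":-0.012,"rx":0,"ry":0,"rz":0,"gripper":1}]' | egrep 'eef|ft|rot'; python3 -m crank '[{"tx":0,"ty":0,"tz":-0.004,"rx":0,"ry":0,"rz":0,"gripper":1},{"tx":0,"ty":0,"tz":-0.008,"rx":0,"ry":0,"rz":0,"gripper":1},{"tx":0,"ty":0,"tz":-0.012,"rx":0,"ry":0,"rz":0,"gripper":1},{"tx":0,"ty":0,"tz":-0.016,"rx":0,"ry":0,"rz":0,"gripper":1},{"tx":0,"ty":0,"tz":-0.016,"rx":0,"ry":0,"rz":0,"gripper":1}]' | egrep 'eef|ft|rot'
```

```text
eef_pos: [0.5148, 0.24, 0.1733]
ee_rot: [0.999, 0.051, -0.001, 0.0]
ft_force: [-0.3, -0.1, -2.8]
eef_pos: [0.5149, 0.2401, 0.1573]
ee_rot: [0.999, 0.051, -0.001, 0.0]
ft_force: [0.6, 1.0, -2.3]
```

```bash
python3 -m crank '[{"tx":0,"ty":0,"tz":-0.004,"rx":0,"ry":0,"rz":0,"gripper":1},{"tx":0,"ty":0,"tz":-0.008,"rx":0,"ry":0,"rz":0,"gripper":1},{"tx":0,"ty":0,"tz":-0.012,"rx":0,"ry":0,"rz":0,"gripper":1},{"tx":0,"ty":0,"tz":-0.012,"rx":0,"ry":0,"rz":0,"gripper":1}]' | egrep 'eef|ft|rot'; for i in 1 2 3; do python3 -m crank '[{"tx":0,"ty":0,"tz":-0.001,"rx":0,"ry":0,"rz":0,"gripper":1},{"tx":0,"ty":0,"tz":-0.001,"rx":0,"ry":0,"rz":0,"gripper":1}]' | egrep 'eef|ft'; done
```

```text
eef_pos: [0.5149, 0.2401, 0.1454]
ee_rot: [0.999, 0.051, -0.001, 0.0]
ft_force: [0.3, 0.4, -2.5]
eef_pos: [0.5153, 0.2403, 0.1451]
ft_force: [-0.3, 0.7, -2.6]
eef_pos: [0.5152, 0.2403, 0.1441]
ft_force: [-0.5, 0.6, -2.5]
eef_pos: [0.5152, 0.2403, 0.143]
ft_force: [-0.7, 0.8, -2.6]
```

```bash
python3 -m crank '[{"tx":0,"ty":0,"tz":-0.0008,"rx":0,"ry":0,"rz":0,"gripper":1},{"tx":0,"ty":0,"tz":-0.0008,"rx":0,"ry":0,"rz":0,"gripper":1},{"tx":0,"ty":0,"tz":-0.0008,"rx":0,"ry":0,"rz":0,"gripper":0},{"tx":0,"ty":0,"tz":-0.0008,"rx":0,"ry":0,"rz":0,"gripper":-0.5},{"tx":0,"ty":0,"tz":-0.0008,"rx":0,"ry":0,"rz":0,"gripper":-0.5},{"tx":0,"ty":0,"tz":-0.0008,"rx":0,"ry":0,"rz":0,"gripper":-0.5}]' 40 | egrep 'time|eef|ft|wid'; python3 -m crank '[{"tx":0,"ty":0,"tz":0.03,"rx":0,"ry":0,"rz":0,"gripper":-0.5},{"tx":0,"ty":0,"tz":0.06,"rx":0,"ry":0,"rz":0,"gripper":-0.5},{"tx":0,"ty":0,"tz":0.1,"rx":0,"ry":0,"rz":0,"gripper":-0.5},{"tx":0.004,"ty":-0.04,"tz":0.11,"rx":0,"ry":0,"rz":0,"gripper":-0.5},{"tx":0.008,"ty":-0.08,"tz":0.11,"rx":0,"ry":0,"rz":0,"gripper":0.05},{"tx":0.013,"ty":-0.125,"tz":0.11,"rx":0,"ry":0,"rz":0,"gripper":0.05},{"tx":0.018,"ty":-0.17,"tz":0.11,"rx":0,"ry":0,"rz":0,"gripper":0.05},{"tx":0.023,"ty":-0.215,"tz":0.11,"rx":0,"ry":0,"rz":0,"gripper":0.05},{"tx":0.028,"ty":-0.26,"tz":0.11,"rx":0,"ry":0,"rz":0,"gripper":0.05},{"tx":0.028,"ty":-0.26,"tz":0.11,"rx":0,"ry":0,"rz":0,"gripper":0.05}]'; python3 - <<'E'
from h import *
a=save('scene','s6.png');b=save('top','t6.png')
for n in ['dock','scraper','tray_handle']:
  for c in ['top','scene']: print(n,c,[(np.round(x['centre'],3).tolist(),round(x['confidence'],2)) for x in vision.mark_of(n,c)[:1]])
cv2.imwrite('pics/c6.png',np.hstack([cv2.resize(a[240:370,250:380],(400,400)),cv2.resize(b[210:330,220:340],(400,400))])[:,:,::-1])
E
```

```text
time_s: 32.35
eef_pos: [0.5154, 0.2404, 0.1425]
ft_force: [0.7, -0.5, 0.6]
grip_width: 0.75
time_s: 33.35
eef_pos: [0.5436, -0.0277, 0.2522]
ee_rot: [0.999, 0.045, -0.0, 0.002]
ft_force: [-0.7, -0.6, -0.3]
grip_width: 0.473
gripper_force: 0.0
dock top [([0.518, 0.246, 0.029], 0.87)]
dock scene [([0.516, 0.241, 0.027], 0.7)]
scraper top [([0.513, 0.245, 0.032], 0.67)]
scraper scene [([0.517, 0.242, 0.034], 0.58)]
tray_handle top [([0.564, -0.244, 0.039], 0.77)]
tray_handle scene [([0.565, -0.249, 0.048], 0.97)]
```

View pics/c6.png

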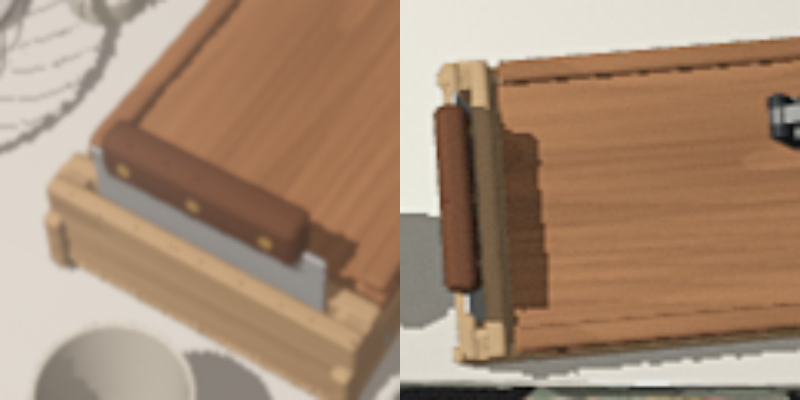

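The scraper is back in its dock (left half: handle (105,130)-(305,250), blade in the slot), and the board is clear. Now the tray.

```bash
python3 -m crank '[{"tx":0.004,"ty":-0.045,"tz":0,"rx":0,"ry":0,"rz":0,"gripper":0.05},{"tx":0.008,"ty":-0.09,"tz":0,"rx":0,"ry":0,"rz":0,"gripper":0.05},{"tx":0.012,"ty":-0.135,"tz":0,"rx":0,"ry":0,"rz":0,"gripper":0.05},{"tx":0.016,"ty":-0.18,"tz":-0.01,"rx":0,"ry":0,"rz":0,"gripper":0.05},{"tx":0.0195,"ty":-0.218,"tz":-0.03,"rx":0,"ry":0,"rz":0,"gripper":0.05},{"tx":0.0195,"ty":-0.218,"tz":-0.07,"rx":0,"ry":0,"rz":0,"gripper":0.05},{"tx":0.0195,"ty":-0.218,"tz":-0.11,"rx":0,"ry":0,"rz":0,"gripper":0.05},{"tx":0.0195,"ty":-0.218,"tz":-0.13,"rx":0,"ry":0,"rz":0,"gripper":0.05},{"tx":0.0195,"ty":-0.218,"tz":-0.13,"rx":0,"ry":0,"rz":0,"gripper":0.05}]'
```

```text
time_s: 34.65
eef_pos: [0.5608, -0.2361, 0.1187]
ee_rot: [0.999, 0.051, -0.004, -0.002]
ft_force: [-0.5, -0.0, -0.6]
grip_width: 0.478
gripper_force: 0.0
```

```bash
python3 -m crank '[{"tx":0.002,"ty":-0.01,"tz":0,"rx":0,"ry":0,"rz":0,"gripper":0.05},{"tx":0.002,"ty":-0.01,"tz":-0.01,"rx":0,"ry":0,"rz":0,"gripper":0.05},{"tx":0.002,"ty":-0.01,"tz":-0.04,"rx":0,"ry":0,"rz":0,"gripper":0.05},{"tx":0.002,"ty":-0.01,"tz":-0.07,"rx":0,"ry":0,"rz":0,"gripper":0.05},{"tx":0.002,"ty":-0.01,"tz":-0.07,"rx":0,"ry":0,"rz":0,"gripper":0.05},{"tx":0.002,"ty":-0.01,"tz":-0.07,"rx":0,"ry":0,"rz":0,"gripper":1},{"tx":0.002,"ty":-0.01,"tz":-0.07,"rx":0,"ry":0,"rz":0,"gripper":1},{"tx":0.002,"ty":-0.01,"tz":-0.07,"rx":0,"ry":0,"rz":0,"gripper":1},{"tx":0.002,"ty":-0.01,"tz":-0.07,"rx":0,"ry":0,"rz":0,"gripper":1}]' 40 && python3 -m crank '[{"tx":-0.0005,"ty":0.005,"tz":0,"rx":0,"ry":0,"rz":0,"gripper":1},{"tx":-0.001,"ty":0.01,"tz":0,"rx":0,"ry":0,"rz":0,"gripper":1},{"tx":-0.0015,"ty":0.015,"tz":0,"rx":0,"ry":0,"rz":0,"gripper":1},{"tx":-0.002,"ty":0.02,"tz":0,"rx":0,"ry":0,"rz":0,"gripper":1},{"tx":-0.0025,"ty":0.025,"tz":0,"rx":0,"ry":0,"rz":0,"gripper":1},{"tx":-0.003,"ty":0.03,"tz":0,"rx":0,"ry":0,"rz":0,"gripper":1}]'
```

```text
time_s: 35.55
eef_pos: [0.5656, -0.2445, 0.0542]
ee_rot: [0.999, 0.051, 0.0, -0.002]
ft_force: [-2.3, 7.2, 1.1]
grip_width: 0.135
gripper_force: 40.1
time_s: 36.15
eef_pos: [0.563, -0.2184, 0.0541]
ee_rot: [0.999, 0.051, 0.001, 0.001]
ft_force: [0.1, -1.8, 6.7]
grip_width: 0.128
gripper_force: 40.9
```

```bash
for i in 1 2 ; do python3 -m crank '[{"tx":-0.0005,"ty":0.005,"tz":0,"rx":0,"ry":0,"rz":0,"gripper":1},{"tx":-0.001,"ty":0.01,"tz":0,"rx":0,"ry":0,"rz":0,"gripper":1},{"tx":-0.0015,"ty":0.015,"tz":0,"rx":0,"ry":0,"rz":0,"gripper":1},{"tx":-0.002,"ty":0.02,"tz":0,"rx":0,"ry":0,"rz":0,"gripper":1},{"tx":-0.0025,"ty":0.025,"tz":0,"rx":0,"ry":0,"rz":0,"gripper":1},{"tx":-0.003,"ty":0.03,"tz":0,"rx":0,"ry":0,"rz":0,"gripper":1},{"tx":-0.0035,"ty":0.035,"tz":0,"rx":0,"ry":0,"rz":0,"gripper":1},{"tx":-0.004,"ty":0.04,"tz":0,"rx":0,"ry":0,"rz":0,"gripper":1},{"tx":-0.0045,"ty":0.045,"tz":0,"rx":0,"ry":0,"rz":0,"gripper":1}]' | egrep 'eef|ft'; done
```

```text
eef_pos: [0.5587, -0.1733, 0.0541]
ft_force: [0.6, -1.1, 6.6]
eef_pos: [0.5544, -0.1281, 0.0541]
ft_force: [0.6, -2.5, 7.6]
```

```bash
python3 -m crank '[{"tx":-0.0004,"ty":0.004,"tz":0,"rx":0,"ry":0,"rz":0,"gripper":1},{"tx":-0.0008,"ty":0.008,"tz":0,"rx":0,"ry":0,"rz":0,"gripper":1},{"tx":-0.0012,"ty":0.012,"tz":0,"rx":0,"ry":0,"rz":0,"gripper":1},{"tx":-0.0016,"ty":0.016,"tz":0,"rx":0,"ry":0,"rz":0,"gripper":1},{"tx":-0.002,"ty":0.02,"tz":0,"rx":0,"ry":0,"rz":0,"gripper":1},{"tx":-0.002,"ty":0.02,"tz":0,"rx":0,"ry":0,"rz":0,"gripper":1}]' | egrep 'eef|ft'; for i in 1 2 3; do python3 -m crank '[{"tx":-0.0002,"ty":0.002,"tz":0,"rx":0,"ry":0,"rz":0,"gripper":1},{"tx":-0.0002,"ty":0.002,"tz":0,"rx":0,"ry":0,"rz":0,"gripper":1}]' | egrep 'eef|ft'; done
```

```text
eef_pos: [0.5523, -0.1071, 0.0541]
ft_force: [0.7, 0.5, 7.6]
eef_pos: [0.5522, -0.1056, 0.0541]
ft_force: [-1.4, 0.0, 7.5]
eef_pos: [0.5521, -0.1049, 0.0541]
ft_force: [1.7, -3.6, 7.1]
eef_pos: [0.5521, -0.1048, 0.0541]
ft_force: [1.7, -7.8, 6.2]
```

```bash
python3 -m crank '[{"tx":-0.0002,"ty":0.002,"tz":0,"rx":0,"ry":0,"rz":0,"gripper":1},{"tx":-0.0002,"ty":0.002,"tz":0,"rx":0,"ry":0,"rz":0,"gripper":1},{"tx":0,"ty":0,"tz":0,"rx":0,"ry":0,"rz":0,"gripper":0.05},{"tx":0,"ty":-0.003,"tz":0,"rx":0,"ry":0,"rz":0,"gripper":0.05},{"tx":0,"ty":-0.004,"tz":0,"rx":0,"ry":0,"rz":0,"gripper":0.05},{"tx":0,"ty":-0.004,"tz":0.02,"rx":0,"ry":0,"rz":0,"gripper":0.05},{"tx":0,"ty":-0.004,"tz":0.05,"rx":0,"ry":0,"rz":0,"gripper":0.05},{"tx":0,"ty":-0.01,"tz":0.09,"rx":0,"ry":0,"rz":0,"gripper":0.05},{"tx":0,"ty":-0.03,"tz":0.13,"rx":0,"ry":0,"rz":0,"gripper":0.05},{"tx":0,"ty":-0.07,"tz":0.17,"rx":0,"ry":0,"rz":0,"gripper":0.05}]'; python3 -m crank '[{"tx":-0.02,"ty":-0.045,"tz":0.02,"rx":0,"ry":0,"rz":0,"gripper":0.05},{"tx":-0.04,"ty":-0.09,"tz":0.02,"rx":0,"ry":0,"rz":0,"gripper":0.05},{"tx":-0.06,"ty":-0.13,"tz":0.02,"rx":0,"ry":0,"rz":0,"gripper":0.05},{"tx":-0.08,"ty":-0.17,"tz":0.02,"rx":0,"ry":0,"rz":0,"gripper":0.05},{"tx":-0.1,"ty":-0.21,"tz":0.02,"rx":0,"ry":0,"rz":0,"gripper":0.05},{"tx":-0.12,"ty":-0.25,"tz":0.02,"rx":0,"ry":0,"rz":0,"gripper":0.05},{"tx":-0.12,"ty":-0.25,"tz":0.02,"rx":0,"ry":0,"rz":0,"gripper":0.05}]'; python3 - <<'E'
from h import *
a=save('scene','s7.png');b=save('top','t7.png')
for n in ['scraper','tray_handle','mug','salt_shaker','honey_jar','pepper_mill','sugar_jar','carrot_end','courgette_end']:
  for c in ['top','scene']: print(n,c,[(np.round(x['centre'],3).tolist(),round(x['confidence'],2)) for x in vision.mark_of(n,c)[:1]])
cv2.imwrite('pics/c7.png',np.hstack([cv2.resize(a[160:380,240:480],(436,400)),cv2.resize(b[150:350,220:420],(364,400))])[:,:,::-1])
E
```

```text
time_s: 40.15
eef_pos: [0.5506, -0.1641, 0.2196]
ee_rot: [0.999, 0.054, -0.0, -0.001]
ft_force: [0.9, 0.1, -0.6]
grip_width: 0.477
gripper_force: 0.0
time_s: 40.85
eef_pos: [0.4252, -0.4234, 0.2373]
ee_rot: [0.999, 0.046, -0.002, 0.001]
ft_force: [-0.5, -0.5, -0.0]
grip_width: 0.476
gripper_force: 0.0
scraper top [([0.511, 0.241, 0.033], 0.97)]
scraper scene [([0.514, 0.241, 0.032], 0.75)]
tray_handle top [([0.552, -0.102, 0.042], 0.9)]
tray_handle scene [([0.551, -0.109, 0.047], 0.83)]
mug top [([0.49, 0.372, 0.005], 0.88)]
mug scene [([0.489, 0.37, -0.001], 0.83)]
salt_shaker top [([0.724, -0.033, -0.0], 0.84)]
salt_shaker scene [([0.725, -0.033, -0.001], 0.84)]
honey_jar top [([0.73, -0.122, 0.002], 0.78)]
honey_jar scene [([0.728, -0.127, -0.006], 0.65)]
pepper_mill top [([0.743, -0.224, 0.001], 0.81)]
pepper_mill scene [([0.738, -0.225, -0.001], 0.92)]
sugar_jar top [([0.742, 0.075, -0.003], 0.75)]
sugar_jar scene [([0.746, 0.077, 0.004], 0.9)]
carrot_end top []
carrot_end scene []
courgette_end top [([0.535, 0.088, -0.002], 0.27)]
courgette_end scene []
```

View pics/c7.png

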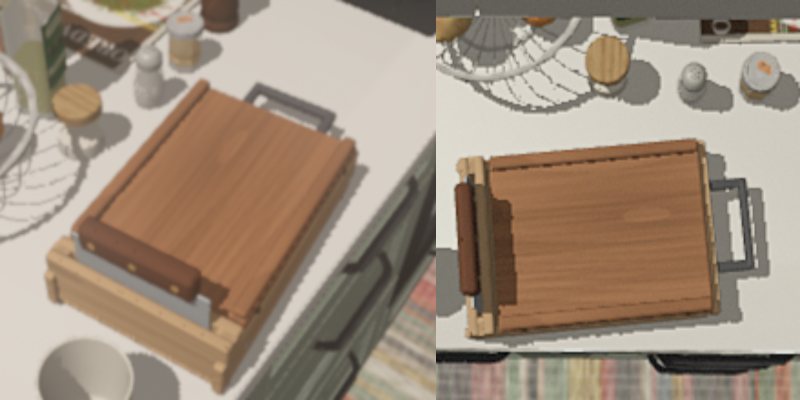

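The tray is home (handle at (735,225) in the right half), the scraper is docked, the board is clear, and the bystanders haven't moved. I'll make a last sub-pixel check of the handle against the first picture, then hand in.

```bash
python3 - <<'E'
from h import *
f=lambda n:cv2.cvtColor(cv2.imread('pics/'+n),cv2.COLOR_BGR2GRAY).astype(np.float32)
for a,b,(x0,y0,x1,y1) in [('t0.png','t7.png',(374,232,404,294)),('s0.png','s7.png',(372,200,432,240))]:
    w=np.eye(2,3,dtype=np.float32)
    c,w=cv2.findTransformECC(f(a)[y0:y1,x0:x1],f(b)[y0:y1,x0:x1],w,cv2.MOTION_TRANSLATION);print(c,w[:,2])
s=max(abs(w[:,2]))
if s<0.7: print(workorder.close_job())
E
```

```text
0.9999516019669427 [0.00553834 0.00928881]
0.9999394262574018 [ 0.0019018  -0.00266653]
the job is handed in; nothing more can be done
None
```

The job is handed in at about 41 s of 72: the board was swept clear in one steady pass at about 8 N, all four ends dropped into the tray, and the scraper is back in its dock. The tray is fully home (its handle matches the first picture to within 0.01 pixel), and nothing else on the worktop moved.

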